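# Cover the bare watch movements

### The arm

A 6-joint arm with a two-finger parallel gripper is mounted at the origin on the work surface. World frame = base frame: x ahead of the robot, y to its left, z up, the work surface at z = 0. Lengths are in m, angles in degrees, forces in N, time in s.
With the tool pointing down it reaches from about 0.3 to 0.75 m from the base axis. Payload 8.5 kg.
Tool frame: the origin (TCP) lies between the finger pads; the fingertips stand env.finger_overhang ahead of it and the grasp point (between the pads) lies 2 mm behind it (env.finger_overhang is the distance from the TCP to the fingertips, in m); z points along the fingers, y is the line along which they close (so a half turn about z gives the same grasp; the last joint's range is limited). The gripper opens to 85 mm and grips with 20 to 120 N. Pads are 22 mm wide; open, the fingers measure 114 mm over their backs; the gripper's body (76 mm by 85 mm) begins 54 mm behind the grasp point. The pads swing forward as they close: fully open they stand 13 mm farther back than shut.
Start: joints at [56.706, 21.807, 74.336, -0, 83.858, -12.336], TCP at [0.197, 0.514, 0.248] pointing down, gripper open.
Joint ranges: [-178.18, 178.18], [-50.72, 133.34], [12.68, 142.11], [-81.47, 261.47], [9.98, 163.14], [-165.26, 165.26]. Speed limits (degrees/s): [136.94, 136.94, 180, 180, 180, 180].

### API

Orientations are given as a 3x3 rotation matrix whose columns are the frame's x, y, z axes.
In Python, from rig import env gives the robot as it stands. The module is installed in compiled form; this text tells all that it offers.
- The arm moves only by the tool jog_arm, never from a script. Its arguments are lists of equal length, an entry for each row: "hand": the finger opening in m, from 0 to 0.0854; "travel": the shift along the world's x, y, z in m, a list of three; "yaw": the turn about the world's z in rad. A call has exactly 5 rows; each row shifts and turns the commanded pose from where the row before left it; what a row does not reach is not made up. A row lasts 1/8 s, in which the tool goes at most 62.5 mm and 10.7 degrees, less where a joint would pass 70% of its speed; a pose out of reach is approached as far as the arm can. A call is refused whole if a number of a shift passes 0.0625 or a number of a turn 0.188, either way. A call with a gripper value outside its range is refused whole. The fingers move at their own pace and stop on an object; "grip_force" is the grip in N (left out, the last holds). Time passes only in rows, so rows that do not move let the fingers close, or fill a call up. It gives the time, the measured TCP pose, the force, the opening and the grip force at its end, in the units of the state.
- env.observe(): the state, without advancing time (a new reading comes with each control period).
- env.get_image(name): name is "side" or "top" or "wrist"; returns the picture (420x560x3 uint8, red, green, blue); there is no depth.
- env.calibration(name): a dict with "fx", "fy", "cx", "cy" (pixels), "position" and "rotation" of the camera in the world; the wrist camera has in their place "hand_eye" (4x4, takes a point from camera to tool coordinates, whose origin is the TCP and whose axes are the flange's). Camera axes: x right, y down, z forward; pixel columns grow to the right and rows downward; lengths in m; the calibration is good to about 2 mm. A picture is of the moment at which its call begins: read the wrist's pose just before it. calibration takes no time and is no camera call.
- env.close_job(): hands the job in; it is judged then, once.
The state is a dict: "time_s": time; "q": joint angles; "qvel": joint speeds; "joint_efforts": joint torques, N m; "position": TCP position; "tool_rot": TCP orientation; "ft_force": force on the tool from outside, world axes, zero at the start; "wrist_torque": the same for the moment, N m; "grip_width": finger opening in m; "gripper_force": force on a finger pad.
Only numpy, scipy, OpenCV 4.12 (cv2) and the standard library are available. Lean on these libraries where they do the work, as an engineer would, in place of code of your own. Each camera call takes 0.05 s, during which the arm holds its last target. There are 200 camera calls.

### The job

Cover the three bare watch movements against dust before the bench is left: one after another, the smallest movement first, then the middle one, then the largest, each with the aluminium dust cover of its own size (the smallest cover for the smallest movement, and so on). Each cover must end standing flat and about centred over its movement, on the black rest beneath it; set the covers down rather than dropping them. Keep the covers off the empty rest, and leave the glass crystal box, the green case holder and the black case opener where they are.

Things in the scene. Friction and masses are not known exactly. Their poses are not given: they have to be found in the camera images.
- cover_small_center (a point): The small dust cover: a loose bright aluminium bell, a round cap open below, 44 mm outside and 38 mm inside diameter, 32 mm high (closed top 4 mm thick), with an upright round knob 14 mm in diameter and 26 mm tall in the middle of its top; 58 mm high in all. At the start it stands on the bench, knob up. The point is on its axis half-way up (29 mm above its lower rim, 3 mm below the foot of the knob); z points up through the knob. The knob is the place to take it.
- cover_medium_center (a point): The medium dust cover: a loose bright aluminium bell, a round cap open below, 59 mm outside and 53 mm inside diameter, 32 mm high (closed top 4 mm thick), with an upright round knob 14 mm in diameter and 26 mm tall in the middle of its top; 58 mm high in all. At the start it stands on the bench, knob up. The point is on its axis half-way up (29 mm above its lower rim, 3 mm below the foot of the knob); z points up through the knob. The knob is the place to take it.
- cover_large_center (a point): The large dust cover: a loose bright aluminium bell, a round cap open below, 74 mm outside and 68 mm inside diameter, 32 mm high (closed top 4 mm thick), with an upright round knob 14 mm in diameter and 26 mm tall in the middle of its top; 58 mm high in all. At the start it stands on the bench, knob up. The point is on its axis half-way up (29 mm above its lower rim, 3 mm below the foot of the knob); z points up through the knob. The knob is the place to take it.
- rest_small: Movement rest with the small watch movement: a fixed flat black plastic disc, 90 mm in diameter and 8 mm thick, with a bare round brass watch movement, 22 mm in diameter, fixed at its centre on a slightly narrower pedestal; the parts on the movement reach 23 mm above the bench. A cover standing over the movement rests on the disc, 8 mm above the bench. Origin at the centre of the underside, on the bench; z up.
- rest_medium: Movement rest with the medium watch movement: a fixed flat black plastic disc, 90 mm in diameter and 8 mm thick, with a bare round brass watch movement, 37 mm in diameter, fixed at its centre on a slightly narrower pedestal; the parts on the movement reach 23 mm above the bench. A cover standing over the movement rests on the disc, 8 mm above the bench. Origin at the centre of the underside, on the bench; z up.
- rest_large: Movement rest with the large watch movement: a fixed flat black plastic disc, 90 mm in diameter and 8 mm thick, with a bare round brass watch movement, 52 mm in diameter, fixed at its centre on a slightly narrower pedestal; the parts on the movement reach 23 mm above the bench. A cover standing over the movement rests on the disc, 8 mm above the bench. Origin at the centre of the underside, on the bench; z up.
- rest_empty: The empty rest: the same fixed black disc, 90 mm in diameter and 8 mm thick, with nothing on it. Origin at the centre of the underside; z up.
- crystal_box_center (a point): Round clear glass box with a flat glass lid, for watch crystals, 69 mm in diameter, 24 mm high, loose; a bystander. Point at its centre; z up.
- case_holder_center (a point): Green plastic watch case holder (a small vice), 85 x 50 mm, 28 mm high over its pins, loose; a bystander. Point at its centre, half-way up; x along its length, z up.
- case_opener_center (a point): Black anodized aluminium case opener, T-shaped with two steel pins, 107 mm long and 40 mm wide, 14 mm high, loose, lying flat; a bystander. Point half-way up, near the middle of its length; x along its length towards the pins, z up.
There are look-alikes about, which are no part of the job. What is shaped like the part that bears cover_large_center but purple is not meant.

How it is judged:
By the outcome, as a careful person would: the job done as asked, in the order asked, and still so for the second after the job is handed in, with the robot touching nothing.
It also fails if it takes over 80 s, if anything falls off the work surface, if the arm or the gripper's body presses on something with over 40 N, if the wrist force passes 120 N, or if a joint passes its speed limit or range.

## Working session

There is one attempt and no reset: what is moved stays moved. The work goes in short steps, Python scripts to look and compute and a tool call to move; the robot and the scene stay as the last step left them, time stands still between calls to the robot, and variables do not carry over. Pictures are saved under pics/ and viewed, at most 14 in all, crops included, and the job is handed in when it is done.

Besides the shell and the picture viewer there is one more tool, called after ">>>" as a command line: name --pt "numbers of a row" for each row, then --argument value for the rest. jog_arm: Moves the arm, as the interface text tells. Its arguments: {"type":"object","properties":{"hand":{"type":"array"},"travel":{"type":"array"},"yaw":{"type":"array"},"grip_force":{"type":"number"}},"required":["hand","travel","yaw"]}

```bash
mkdir -p pics
cat > h.py <<'E'
import numpy as np, cv2
from rig import env
def snap(n,f):
    s=env.observe(); im=env.get_image(n); cv2.imwrite('pics/'+f,im[:,:,::-1]); return s,im
def cam(n,s=None):
    c=env.calibration(n)
    if n=='wrist':
        T=np.eye(4);T[:3,:3]=s['tool_rot'];T[:3,3]=s['position'];T=T@np.array(c['hand_eye']);return c,T[:3,:3],T[:3,3]
    return c,np.array(c['rotation']),np.array(c['position'])
def pt(n,u,v,z,s=None):
    c,R,p=cam(n,s); d=R@np.array([(u-c['cx'])/c['fx'],(v-c['cy'])/c['fy'],1]); return p+d*(z-p[2])/d[2]
def px(n,P,s=None):
    c,R,p=cam(n,s); q=R.T@(np.array(P)-p); return c['fx']*q[0]/q[2]+c['cx'],c['fy']*q[1]/q[2]+c['cy']
E
python3 - <<'E'
from h import *
snap('top','t0.png');snap('side','s0.png')
s=env.observe();print(s['time_s'],s['position'],s['tool_rot'],s['grip_width'],env.finger_overhang)
for n in('top','side'):print(env.calibration(n))
E
```

```text
0.1 [0.19656996 0.51341932 0.24776421] [[-9.33860884e-01  3.57635697e-01 -7.46820320e-04]
 [ 3.57636349e-01  9.33860277e-01 -1.10670390e-03]
 [ 3.01629012e-04 -1.30059757e-03 -9.99999109e-01]] 0.08549124654397536 0.017
{'fx': 506.62676645653613, 'fy': 506.62676645653613, 'cx': 283.69781743217544, 'cy': 214.0970638685075, 'position': array([ 0.23763785, -0.04057579,  1.31636966]), 'rotation': array([[-0.04177822, -0.97693795,  0.20939633],
       [-0.99911818,  0.03997418, -0.01284207],
       [ 0.00417546, -0.2097482 , -0.97774652]])}
{'fx': 380.37378585334085, 'fy': 380.37378585334085, 'cx': 277.0610729047881, 'cy': 211.8354310402336, 'position': array([ 0.45093601, -0.86123493,  0.91082116]), 'rotation': array([[ 0.99827699, -0.04602685,  0.0363949 ],
       [-0.05832202, -0.71012768,  0.70165321],
       [-0.00644986, -0.70256687, -0.7115885 ]])}
```

View pics/t0.png

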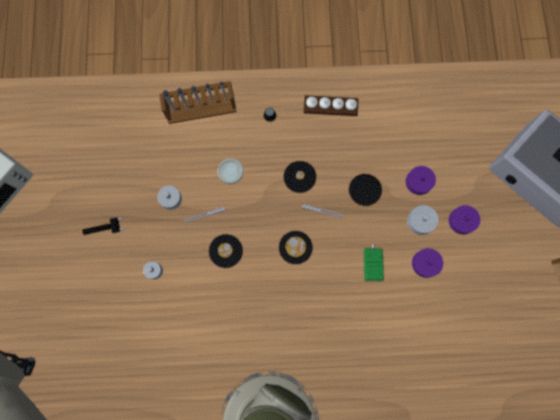

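View pics/s0.png

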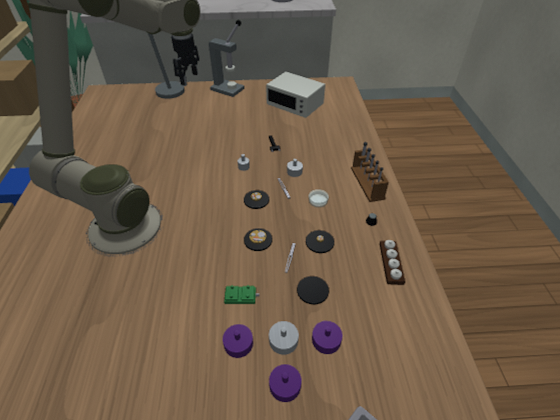

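The aluminium covers in the top picture are small (152,270), medium (169,197) and large (423,220). The purple look-alikes at (421,180), (464,220) and (427,263) are not meant. The rests appear to be small (300,177), medium (225,251), large (295,247) and empty (365,190). I'll confirm these in an enlarged crop.

Run:
```python
from h import *
im=cv2.imread('pics/t0.png')
a=cv2.resize(im[155:290,130:330],None,fx=4,fy=4,interpolation=cv2.INTER_CUBIC);cv2.imwrite('pics/t0a.png',a)
b=cv2.resize(im[155:290,330:490],None,fx=4,fy=4,interpolation=cv2.INTER_CUBIC);cv2.imwrite('pics/t0b.png',b)
```

```text
(no output)
```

View pics/t0a.png

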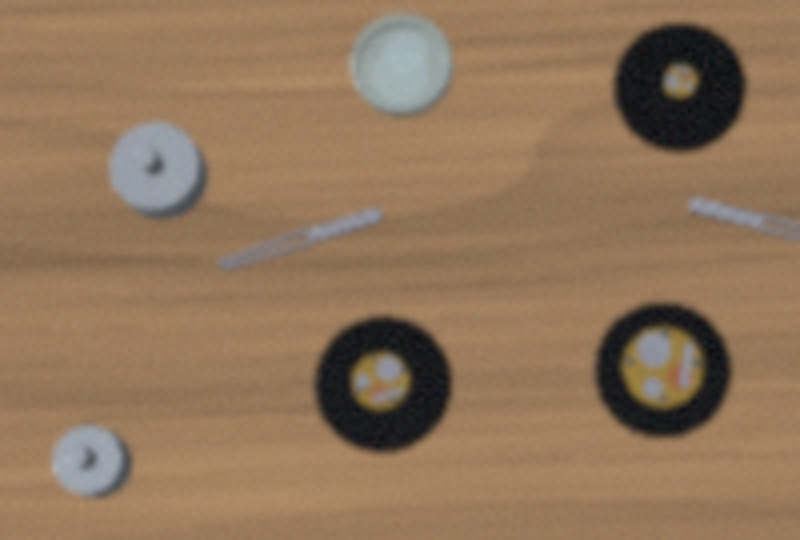

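View pics/t0b.png

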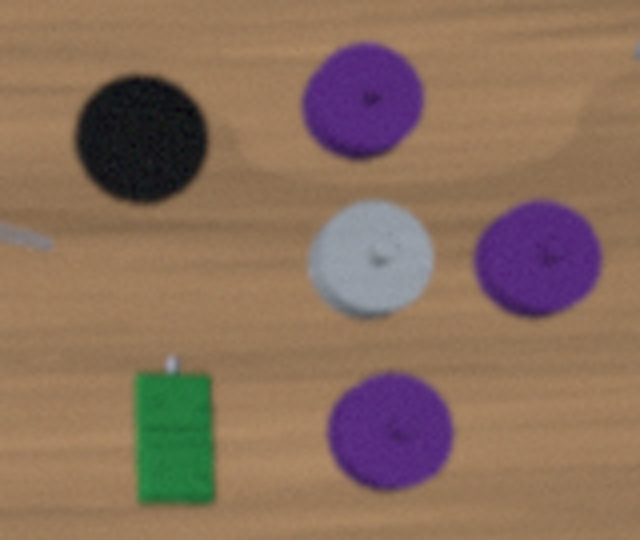

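The crops confirm it: small, medium and large movements on three rests, and the large aluminium cover standing between the purple ones.

Run:
```python
from h import *
for n,u,v,z in [('cs',151.9,269.1,.032),('cm',168.1,196.6,.032),('cl',422.9,218.6,.032),('rs',299.6,176.4,.008),('rm',225.4,250.6,.008),('rl',295.4,246.9,.008),('re',365.1,189,.008),('p1',420.7,180,.03),('p2',464,219,.03),('p3',427.5,262.5,.03)]:
    P=pt('top',u,v,z);print(n,P.round(4),px('side',P),np.hypot(*P[:2]).round(3))
s=env.observe()
print(env.calibration('wrist')['hand_eye'], env.calibration('wrist')['fx'])
```

```text
cs [0.3841 0.2818 0.032 ] (np.float64(242.9630470080299), np.float64(160.79534807374569)) 0.476
cm [0.5717 0.242  0.032 ] (np.float64(293.8256602878687), np.float64(165.34581527175808)) 0.621
cl [ 0.486  -0.4173  0.032 ] (np.float64(283.06819439957167), np.float64(333.70779971086574)) 0.641
rs [ 0.6195 -0.1047  0.008 ] (np.float64(318.9831677488961), np.float64(240.64461946170098)) 0.628
rm [0.4271 0.0977 0.008 ] (np.float64(255.66446313326801), np.float64(198.63985984788752)) 0.438
rl [ 0.4293 -0.0846  0.008 ] (np.float64(257.47206029949376), np.float64(238.68534826546716)) 0.438
re [ 0.5775 -0.2779  0.008 ] (np.float64(312.3899194706086), np.float64(288.97917289505824)) 0.641
p1 [ 0.5903 -0.4224  0.03  ] (np.float64(325.3012784855414), np.float64(333.5942922015874)) 0.726
p2 [ 0.481  -0.5245  0.03  ] (np.float64(284.12520085592365), np.float64(378.36608367869013)) 0.712
p3 [ 0.3721 -0.4183  0.03  ] (np.float64(236.848759336282), np.float64(337.13234229494566)) 0.56
[[ 1.01872170e-04 -9.65874886e-01 -2.59009062e-01  6.59090325e-02]
 [ 9.99999752e-01 -8.20748388e-05  6.99381591e-04 -1.74972321e-04]
 [-6.96773242e-04 -2.59009069e-01  9.65874638e-01 -1.26644111e-01]
 [ 0.00000000e+00  0.00000000e+00  0.00000000e+00  1.00000000e+00]] 370.07718323437916
```

>>> jog_arm --hand '[0.05, 0.05, 0.05, 0.05, 0.05]' --pt "0.037 -0.046 -0.018" --pt "0.037 -0.046 -0.018" --pt "0.037 -0.046 -0.018" --pt "0.037 -0.046 -0.018" --pt "0.037 -0.046 -0.018" --yaw '[0, 0, 0, 0, 0]' --grip_force 40

```text
time_s: 0.72
position: [0.3826, 0.282, 0.1577]
tool_rot: [[-0.934, 0.358, -0.0], [0.358, 0.934, 0.0], [0.0, 0.0, -1.0]]
ft_force: [-0.4, 1.1, 0.2]
grip_width: 0.0502
gripper_force: 0.0
```

```bash
cat > look.py <<'E'
import sys
from h import *
s,im=snap('wrist',sys.argv[1])
print(s['time_s'],s['position'],s['grip_width'],s['ft_force'].round(1))
for a in sys.argv[2:]:
    P=[float(k) for k in a.split(',')];print(a,np.round(px('wrist',P,s),1))
E
python3 look.py w1.png .3841,.2818,.032 .3841,.2818,.058
```

```text
0.725 [0.38258189 0.28195429 0.15772629] 0.05015768375464021 [-0.4  1.1  0.2]
.3841,.2818,.032 [280.6 199.4]
.3841,.2818,.058 [280.7 209.9]
```

View pics/w1.png

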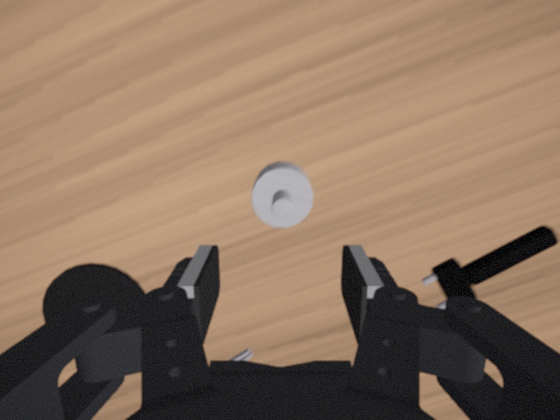

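The wrist picture shows the small cover, knob top at about (284,207).

Run:
```python
from h import *
s=env.observe()
im=cv2.cvtColor(cv2.imread('pics/w1.png'),cv2.COLOR_BGR2GRAY)
print(pt('wrist',284,207,.058,s),pt('wrist',283,197,.032,s))
print(px('wrist',s['position']+[0,0,0.002],s))
```

```text
[0.3856335  0.27976387 0.058     ] [0.38567746 0.27921315 0.032     ]
(np.float64(280.2281637000893), np.float64(284.26639631250777))
```

>>> jog_arm --hand '[0.05, 0.05, 0.05, 0.05, 0.05]' --pt "0.0025 -0.002 -0.04" --pt "0 0 -0.04" --pt "0 0 -0.02" --pt "0 0 -0.005" --pt "0 0 0" --yaw '[0, 0, 0, 0, 0]'

```text
time_s: 1.4
position: [0.3844, 0.2817, 0.0536]
tool_rot: [[-0.934, 0.358, 0.0], [0.358, 0.934, 0.0], [-0.0, 0.0, -1.0]]
ft_force: [-0.2, -0.2, 0.1]
grip_width: 0.0502
gripper_force: 0.0
```

>>> jog_arm --hand '[0.0, 0.0, 0.0, 0.0, 0.0]' --pt "0 0 0" --pt "0 0 0" --pt "0 0 0" --pt "0 0 0" --pt "0 0 0" --yaw '[0, 0, 0, 0, 0]' --grip_force 40

```text
time_s: 2.02
position: [0.3845, 0.2817, 0.0537]
tool_rot: [[-0.934, 0.358, 0.001], [0.358, 0.934, 0.0], [-0.001, 0.001, -1.0]]
ft_force: [-0.1, 0.7, 6.2]
grip_width: 0.0126
gripper_force: 39.5
```

>>> jog_arm --hand '[0.0, 0.0, 0.0, 0.0, 0.0]' --pt "0 0 0.005" --pt "0 0 0.03" --pt "0 0 0.04" --pt "0 0 0" --pt "0 0 0" --yaw '[0, 0, 0, 0, 0]'

```text
time_s: 2.65
position: [0.3838, 0.2814, 0.1278]
tool_rot: [[-0.934, 0.358, -0.001], [0.358, 0.934, -0.0], [0.001, -0.001, -1.0]]
ft_force: [-0.3, -0.7, -0.5]
grip_width: 0.0122
gripper_force: 39.0
```

```bash
python3 look.py w2.png
```

```text
2.65 [0.38377047 0.28137605 0.12779034] 0.01217148757340553 [-0.3 -0.7 -0.5]
```

View pics/w2.png

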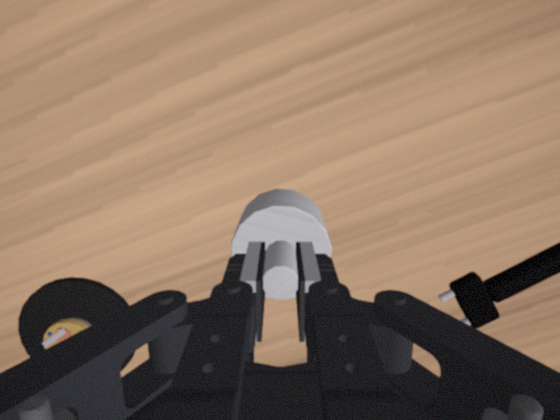

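The cover is held upright, knob at (281,283). Next I carry it to the small rest.

>>> jog_arm --hand '[0.0, 0.0, 0.0, 0.0, 0.0]' --pt "0.03 -0.048 0" --pt "0.03 -0.048 0" --pt "0.03 -0.048 0" --pt "0.03 -0.048 0" --pt "0.03 -0.048 0" --yaw '[0, 0, 0, 0, 0]'

```text
time_s: 3.32
position: [0.5345, 0.0399, 0.1271]
tool_rot: [[-0.934, 0.358, -0.002], [0.358, 0.934, 0.0], [0.002, -0.0, -1.0]]
ft_force: [0.6, 0.7, -0.0]
grip_width: 0.0123
gripper_force: 39.1
```

>>> jog_arm --hand '[0.0, 0.0, 0.0, 0.0, 0.0]' --pt "0.028 -0.048 0" --pt "0.028 -0.048 0" --pt "0.028 -0.05 0" --pt "0 0 0" --pt "0 0 0" --yaw '[0, 0, 0, 0, 0]'

```text
time_s: 3.95
position: [0.6175, -0.104, 0.1269]
tool_rot: [[-0.934, 0.358, -0.003], [0.358, 0.934, 0.001], [0.003, 0.0, -1.0]]
ft_force: [0.1, 0.6, -0.3]
grip_width: 0.0122
gripper_force: 39.1
```

```bash
python3 look.py w3.png .6195,-.1047,.008 .6195,-.1047,.132
python3 - <<'E'
from h import *
snap('top','t3.png');im=cv2.imread('pics/t3.png');cv2.imwrite('pics/t3a.png',cv2.resize(im[130:230,240:360],None,fx=4,fy=4,interpolation=cv2.INTER_CUBIC))
E
```

```text
3.95 [ 0.61753019 -0.10403581  0.126919  ] 0.012211983277482533 [ 0.1  0.6 -0.3]
.6195,-.1047,.008 [280.1 203.3]
.6195,-.1047,.132 [280.5 293.5]
```

View pics/w3.png

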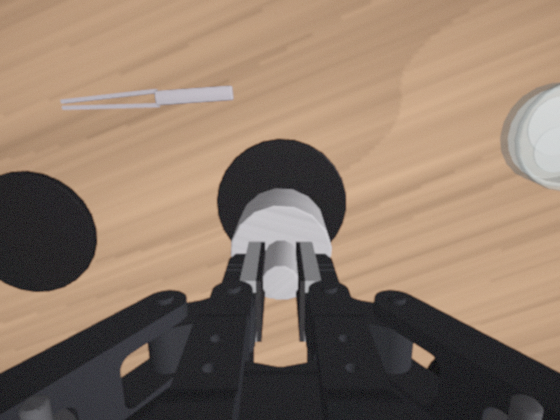

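Run:
```python
from h import *
s=env.observe()
print(pt('wrist',282,203.5,.008,s),pt('wrist',281,284,.1315,s))
```

```text
[ 0.62059138 -0.10285976  0.008     ] [ 0.61679679 -0.10260464  0.1315    ]
```

>>> jog_arm --hand '[0.0, 0.0, 0.0, 0.0, 0.0]' --pt "0.0035 -0.001 -0.025" --pt "0 0 -0.025" --pt "0 0 -0.008" --pt "0 0 -0.004" --pt "0 0 -0.0015" --yaw '[0, 0, 0, 0, 0]'

```text
time_s: 4.68
position: [0.622, -0.1052, 0.0655]
tool_rot: [[-0.934, 0.357, 0.001], [0.357, 0.934, -0.0], [-0.001, 0.0, -1.0]]
ft_force: [0.3, -0.3, -1.3]
grip_width: 0.0123
gripper_force: 39.1
```

>>> jog_arm --hand '[0.0, 0.0, 0.0, 0.0, 0.0]' --pt "0 0 0" --pt "0 0 0" --pt "0 0 -0.001" --pt "0 0 0" --pt "0 0 0" --yaw '[0, 0, 0, 0, 0]'

```text
time_s: 5.3
position: [0.6217, -0.1054, 0.0638]
tool_rot: [[-0.934, 0.358, -0.0], [0.358, 0.934, 0.0], [0.0, -0.0, -1.0]]
ft_force: [0.0, 0.2, -0.5]
grip_width: 0.012
gripper_force: 39.1
```

Not in contact yet, so I lower it further in small steps.

>>> jog_arm --hand '[0.0, 0.0, 0.0, 0.0, 0.0]' --pt "0 0 -0.001" --pt "0 0 -0.0005" --pt "0 0 -0.0005" --pt "0 0 0" --pt "0 0 0" --yaw '[0, 0, 0, 0, 0]'

```text
time_s: 5.92
position: [0.6217, -0.1054, 0.0618]
tool_rot: [[-0.934, 0.358, 0.0], [0.358, 0.934, -0.0], [-0.0, 0.0, -1.0]]
ft_force: [-0.7, -0.7, 0.2]
grip_width: 0.0121
gripper_force: 39.2
```

>>> jog_arm --hand '[0.0, 0.0, 0.0, 0.0, 0.0]' --pt "0 0 -0.0005" --pt "0 0 -0.0005" --pt "0 0 -0.0005" --pt "0 0 0" --pt "0 0 0" --yaw '[0, 0, 0, 0, 0]'

```text
time_s: 6.55
position: [0.622, -0.1053, 0.0617]
tool_rot: [[-0.934, 0.358, 0.001], [0.358, 0.934, -0.0], [-0.001, 0.0, -1.0]]
ft_force: [-2.6, 1.7, 9.5]
grip_width: 0.0123
gripper_force: 40.2
```

Contact, with a 9.5 N push from below at the expected height. Release and lift.

>>> jog_arm --hand '[0.04, 0.04, 0.04, 0.04, 0.04]' --pt "0 0 0.001" --pt "0 0 0" --pt "0 0 0" --pt "0 0 0.03" --pt "0 0 0.055" --yaw '[0, 0, 0, 0, 0]'

```text
time_s: 7.18
position: [0.6208, -0.1052, 0.1452]
tool_rot: [[-0.934, 0.358, -0.005], [0.358, 0.934, 0.002], [0.005, -0.0, -1.0]]
ft_force: [-0.1, 0.7, 0.2]
grip_width: 0.0404
gripper_force: 0.0
```

>>> jog_arm --hand '[0.05, 0.05, 0.05, 0.05, 0.05]' --pt "0 0 0.01" --pt "-0.008 0.06 0" --pt "-0.008 0.06 0" --pt "-0.008 0.06 0" --pt "-0.008 0.06 0" --yaw '[0, 0, 0, 0, 0]'

```text
time_s: 7.8
position: [0.589, 0.1364, 0.1555]
tool_rot: [[-0.934, 0.358, -0.001], [0.358, 0.934, -0.0], [0.001, -0.0, -1.0]]
ft_force: [0.5, -0.8, 0.2]
grip_width: 0.05
gripper_force: 0.0
```

>>> jog_arm --hand '[0.05, 0.05, 0.05, 0.05, 0.05]' --pt "-0.008 0.06 0" --pt "-0.008 0.046 0" --pt "0 0 0" --pt "0 0 0" --pt "0 0 0" --yaw '[0, 0, 0, 0, 0]'

```text
time_s: 8.43
position: [0.5741, 0.2393, 0.156]
tool_rot: [[-0.933, 0.359, -0.001], [0.359, 0.933, -0.0], [0.0, -0.0, -1.0]]
ft_force: [-0.5, -0.4, 0.1]
grip_width: 0.0494
gripper_force: 0.0
```

```bash
python3 look.py w4.png .5717,.242,.032 .5717,.242,.058
python3 - <<'E'
from h import *
s,a=snap('top','t4.png')
w=cv2.imread('pics/w4.png')[60:360,90:470]
t=cv2.imread('pics/t4.png')[130:230,250:350]
cv2.imwrite('pics/m4.png',np.hstack([w,cv2.resize(t,(300,300),interpolation=cv2.INTER_CUBIC)]))
E
```

```text
8.425 [0.57406236 0.23925556 0.15603684] 0.049400997386579194 [-0.5 -0.4  0.1]
.5717,.242,.032 [282.5 193.6]
.5717,.242,.058 [282.8 203.6]
```

View pics/m4.png

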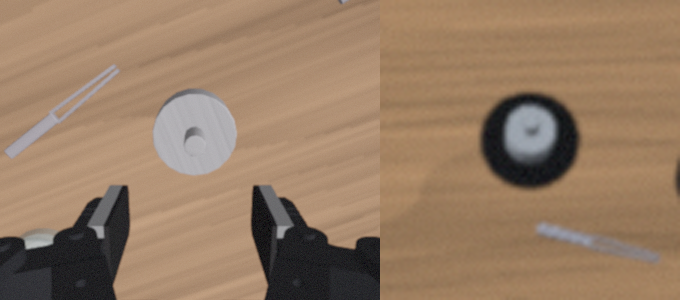

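The small cover stands centred on its rest. The medium cover's knob top is at about (285,204) in full wrist pixels, its face centre at (285,192).

Run:
```python
from h import *
s=env.observe()
print(pt('wrist',285,204,.058,s),pt('wrist',285,192,.032,s),s['position'])
```

```text
[0.5725105  0.24338408 0.058     ] [0.57131859 0.2442144  0.032     ] [0.57407226 0.23944383 0.15622689]
```

>>> jog_arm --hand '[0.05, 0.05, 0.05, 0.05, 0.05]' --pt "-0.002 0.004 -0.04" --pt "0 0 -0.04" --pt "0 0 -0.018" --pt "0 0 -0.004" --pt "0 0 0" --yaw '[0, 0, 0, 0, 0]'

```text
time_s: 9.15
position: [0.5722, 0.2443, 0.0549]
tool_rot: [[-0.934, 0.358, 0.001], [0.358, 0.934, 0.0], [-0.001, 0.0, -1.0]]
ft_force: [-0.4, -0.5, -0.1]
grip_width: 0.0499
gripper_force: 0.0
```

>>> jog_arm --hand '[0.0, 0.0, 0.0, 0.0, 0.0]' --pt "0 0 0" --pt "0 0 0" --pt "0 0 0" --pt "0 0 0" --pt "0 0 0" --yaw '[0, 0, 0, 0, 0]' --grip_force 40

```text
time_s: 9.78
position: [0.5719, 0.2446, 0.0548]
tool_rot: [[-0.934, 0.358, 0.001], [0.358, 0.934, 0.0], [-0.001, 0.0, -1.0]]
ft_force: [-0.9, -1.2, 6.7]
grip_width: 0.0125
gripper_force: 39.5
```

>>> jog_arm --hand '[0.0, 0.0, 0.0, 0.0, 0.0]' --pt "0 0 0.005" --pt "0 0 0.03" --pt "0 0 0.04" --pt "0 0 0" --pt "0 0 0" --yaw '[0, 0, 0, 0, 0]'

```text
time_s: 10.4
position: [0.5712, 0.2445, 0.1285]
tool_rot: [[-0.934, 0.358, -0.002], [0.358, 0.934, -0.0], [0.001, -0.001, -1.0]]
ft_force: [-0.9, 0.9, -0.8]
grip_width: 0.0122
gripper_force: 39.0
```

>>> jog_arm --hand '[0.0, 0.0, 0.0, 0.0, 0.0]' --pt "-0.036 -0.036 0" --pt "-0.036 -0.036 0" --pt "-0.036 -0.036 0" --pt "-0.036 -0.037 0" --pt "0 0 0" --yaw '[0, 0, 0, 0, 0]'

```text
time_s: 11.02
position: [0.425, 0.0983, 0.1284]
tool_rot: [[-0.933, 0.36, -0.004], [0.36, 0.933, 0.0], [0.004, -0.002, -1.0]]
ft_force: [1.6, -0.2, -0.4]
grip_width: 0.0126
gripper_force: 39.2
```

```bash
python3 look.py w5.png .4271,.0977,.008
```

```text
11.025 [0.42499703 0.09827494 0.12836846] 0.012647611456904587 [ 1.6 -0.2 -0.4]
.4271,.0977,.008 [280.6 203. ]
```

View pics/w5.png

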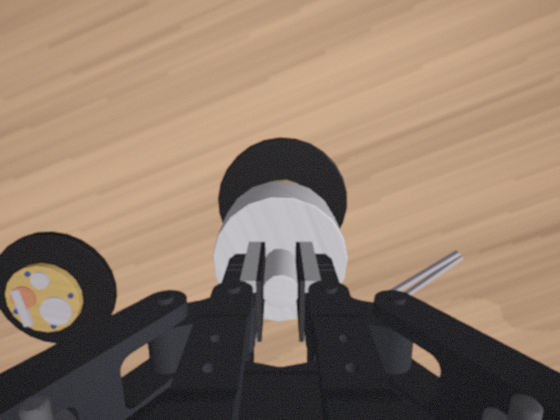

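Run:
```python
from h import *
s=env.observe()
print(pt('wrist',283,201.5,.008,s),pt('wrist',281,290,.1316,s),pt('wrist',280.5,252,.1056,s))
```

```text
[0.42879    0.10036436 0.008     ] [0.42860596 0.09859186 0.1316    ] [0.42469473 0.09993715 0.1056    ]
```

>>> jog_arm --hand '[0.0, 0.0, 0.0, 0.0, 0.0]' --pt "0.002 0.001 -0.025" --pt "0 0 -0.025" --pt "0 0 -0.009" --pt "0 0 -0.003" --pt "0 0 -0.001" --yaw '[0, 0, 0, 0, 0]'

```text
time_s: 11.7
position: [0.4302, 0.1007, 0.0666]
tool_rot: [[-0.934, 0.357, 0.001], [0.357, 0.934, -0.0], [-0.001, 0.0, -1.0]]
ft_force: [-0.2, 0.5, -0.6]
grip_width: 0.0123
gripper_force: 39.2
```

>>> jog_arm --hand '[0.0, 0.0, 0.0, 0.0, 0.0]' --pt "0 0 -0.0005" --pt "0 0 -0.0005" --pt "0 0 -0.0005" --pt "0 0 -0.0005" --pt "0 0 0" --yaw '[0, 0, 0, 0, 0]'

```text
time_s: 12.32
position: [0.4297, 0.1006, 0.0643]
tool_rot: [[-0.934, 0.358, 0.0], [0.358, 0.934, -0.0], [-0.0, -0.0, -1.0]]
ft_force: [-0.4, 0.1, 0.4]
grip_width: 0.0124
gripper_force: 39.2
```

>>> jog_arm --hand '[0.0, 0.0, 0.0, 0.0, 0.0]' --pt "-0.002 -0.001 0" --pt "0 0 -0.001" --pt "0 0 -0.0005" --pt "0 0 -0.0005" --pt "0 0 0" --yaw '[0, 0, 0, 0, 0]'

```text
time_s: 12.95
position: [0.4277, 0.0995, 0.0627]
tool_rot: [[-0.934, 0.358, 0.0], [0.358, 0.934, -0.0], [-0.0, -0.0, -1.0]]
ft_force: [-1.5, -2.1, 7.4]
grip_width: 0.0119
gripper_force: 40.1
```

Contact (7 N). Release, lift and move to the large cover.

>>> jog_arm --hand '[0.04, 0.04, 0.04, 0.04, 0.04]' --pt "0 0 0.001" --pt "0 0 0" --pt "0 0 0" --pt "0 0 0.03" --pt "0 0 0.055" --yaw '[0, 0, 0, 0, 0]'

```text
time_s: 13.58
position: [0.4269, 0.0996, 0.1482]
tool_rot: [[-0.934, 0.358, -0.004], [0.358, 0.934, 0.0], [0.004, -0.001, -1.0]]
ft_force: [0.5, 0.3, -0.1]
grip_width: 0.0396
gripper_force: 0.0
```

>>> jog_arm --hand '[0.04, 0.04, 0.04, 0.04, 0.04]' --pt "0 0 0.008" --pt "0.0065 -0.057 0" --pt "0.0065 -0.057 0" --pt "0.0065 -0.057 0" --pt "0.0065 -0.057 0" --yaw '[0, 0, 0, 0, 0]'

```text
time_s: 14.2
position: [0.4534, -0.1302, 0.1555]
tool_rot: [[-0.934, 0.358, -0.001], [0.358, 0.934, 0.001], [0.001, 0.0, -1.0]]
ft_force: [0.8, 0.2, 0.8]
grip_width: 0.04
gripper_force: 0.0
```

>>> jog_arm --hand '[0.04, 0.04, 0.04, 0.04, 0.04]' --pt "0.0065 -0.057 0" --pt "0.0065 -0.057 0" --pt "0.0065 -0.057 0" --pt "0.0065 -0.057 0" --pt "0.0065 -0.057 0" --yaw '[0, 0, 0, 0, 0]'

```text
time_s: 14.82
position: [0.486, -0.4151, 0.155]
tool_rot: [[-0.934, 0.358, -0.001], [0.358, 0.934, 0.001], [0.001, 0.001, -1.0]]
ft_force: [1.0, 1.0, 0.0]
grip_width: 0.04
gripper_force: 0.0
```

>>> jog_arm --hand '[0.04, 0.04, 0.04, 0.04, 0.04]' --pt "0 -0.002 0" --pt "0 0 0" --pt "0 0 0" --pt "0 0 0" --pt "0 0 0" --yaw '[0, 0, 0, 0, 0]'

```text
time_s: 15.45
position: [0.4864, -0.4148, 0.1566]
tool_rot: [[-0.934, 0.357, 0.0], [0.357, 0.934, -0.0], [-0.0, -0.0, -1.0]]
ft_force: [-0.6, -1.6, 0.5]
grip_width: 0.0397
gripper_force: 0.0
```

```bash
python3 look.py w6.png .486,-.4173,.032 .486,-.4173,.058
python3 - <<'E'
from h import *
s,a=snap('top','t6.png')
w=cv2.imread('pics/w6.png')[60:360,90:470]
t=cv2.imread('pics/t6.png')[170:290,190:330]
cv2.imwrite('pics/m6.png',np.hstack([w,cv2.resize(t,(350,300),interpolation=cv2.INTER_CUBIC)]))
E
```

```text
15.45 [ 0.48639062 -0.41484746  0.15656286] 0.03970070490365602 [-0.6 -1.6  0.5]
.486,-.4173,.032 [276.6 198.5]
.486,-.4173,.058 [276.2 209. ]
```

View pics/m6.png

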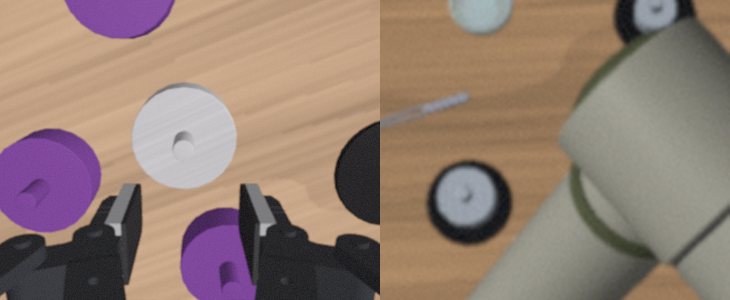

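The large aluminium cover's face centre is at (275,196) and its knob top at (272,209) in full wrist pixels, with purple covers around it. The medium cover looks to be on its rest; I check the parallax.

Run:
```python
from h import *
s=env.observe()
print(pt('wrist',272.5,209,.058,s),pt('wrist',275,196,.032,s),s['position'])
f=lambda u,v:(190+u/2.5,170+v/2.5)
print(pt('top',*f(470-380,202),.008),pt('top',*f(465-380,196),.04))
```

```text
[ 0.48507268 -0.41975471  0.058     ] [ 0.48382585 -0.41792126  0.032     ] [ 0.48631202 -0.41510878  0.15645141]
[0.42647404 0.09618517 0.008     ] [0.42820098 0.0978007  0.04      ]
```

>>> jog_arm --hand '[0.04, 0.04, 0.04, 0.04, 0.04]' --pt "-0.0015 -0.004 -0.04" --pt "0 0 -0.04" --pt "0 0 -0.018" --pt "0 0 -0.004" --pt "0 0 0" --yaw '[0, 0, 0, 0, 0]'

```text
time_s: 16.18
position: [0.485, -0.4196, 0.055]
tool_rot: [[-0.934, 0.358, 0.001], [0.358, 0.934, -0.001], [-0.001, -0.001, -1.0]]
ft_force: [-0.5, -0.5, 0.4]
grip_width: 0.0401
gripper_force: 0.0
```

>>> jog_arm --hand '[0.0, 0.0, 0.0, 0.0, 0.0]' --pt "0 0 0" --pt "0 0 0" --pt "0 0 0" --pt "0 0 0" --pt "0 0 0" --yaw '[0, 0, 0, 0, 0]' --grip_force 50

```text
time_s: 16.8
position: [0.485, -0.4198, 0.0554]
tool_rot: [[-0.934, 0.358, 0.001], [0.358, 0.934, -0.001], [-0.002, -0.001, -1.0]]
ft_force: [-1.6, 1.0, 7.0]
grip_width: 0.0119
gripper_force: 48.9
```

>>> jog_arm --hand '[0.0, 0.0, 0.0, 0.0, 0.0]' --pt "0 0 0.005" --pt "0 0 0.035" --pt "0 0 0.045" --pt "0 0 0" --pt "0 0 0" --yaw '[0, 0, 0, 0, 0]'

```text
time_s: 17.42
position: [0.4844, -0.419, 0.1386]
tool_rot: [[-0.934, 0.358, -0.001], [0.358, 0.934, 0.001], [0.001, 0.001, -1.0]]
ft_force: [-0.4, -0.5, -1.6]
grip_width: 0.0121
gripper_force: 48.8
```

>>> jog_arm --hand '[0.0, 0.0, 0.0, 0.0, 0.0]' --pt "-0.009 0.056 0" --pt "-0.009 0.056 0" --pt "-0.009 0.056 0" --pt "-0.009 0.056 0" --pt "-0.009 0.056 0" --yaw '[0, 0, 0, 0, 0]'

```text
time_s: 18.05
position: [0.4386, -0.1374, 0.1382]
tool_rot: [[-0.934, 0.358, -0.002], [0.358, 0.934, 0.002], [0.003, 0.001, -1.0]]
ft_force: [1.3, 0.9, -0.4]
grip_width: 0.0121
gripper_force: 48.8
```

>>> jog_arm --hand '[0.0, 0.0, 0.0, 0.0, 0.0]' --pt "-0.009 0.056 0" --pt "0 0 0" --pt "0 0 0" --pt "0 0 0" --pt "0 0 0" --yaw '[0, 0, 0, 0, 0]'

```text
time_s: 18.68
position: [0.4308, -0.0842, 0.139]
tool_rot: [[-0.933, 0.359, -0.0], [0.359, 0.933, 0.0], [0.0, 0.0, -1.0]]
ft_force: [-0.0, -0.6, -0.9]
grip_width: 0.0122
gripper_force: 48.9
```

```bash
python3 look.py w7.png .4293,-.0846,.008
```

```text
18.675 [ 0.43080975 -0.08423449  0.13904491] 0.012153040353821993 [-0.  -0.6 -0.9]
.4293,-.0846,.008 [278.8 193.9]
```

View pics/w7.png

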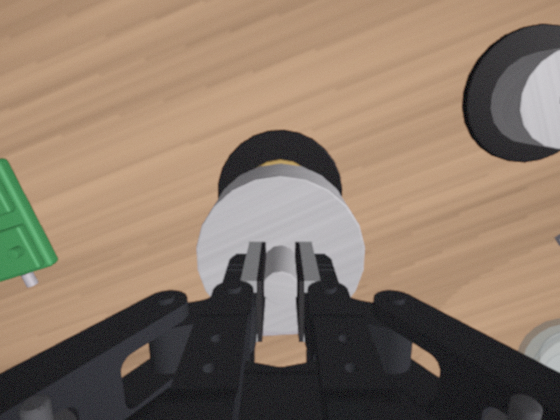

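Rest disc centre is at about (280,192) and the cover's face centre at (280.5,250). The cover is held upright.

Run:
```python
from h import *
s=env.observe()
print(pt('wrist',280,192,.008,s),pt('wrist',280.5,250,.1156,s),s['position'])
```

```text
[ 0.42835617 -0.08316589  0.008     ] [ 0.42805842 -0.08289576  0.1156    ] [ 0.43078793 -0.08410387  0.13913378]
```

>>> jog_arm --hand '[0.0, 0.0, 0.0, 0.0, 0.0]' --pt "0 0 -0.03" --pt "0 0 -0.03" --pt "0 0 -0.01" --pt "0 0 -0.003" --pt "0 0 -0.0005" --yaw '[0, 0, 0, 0, 0]'

```text
time_s: 19.35
position: [0.4311, -0.0837, 0.0664]
tool_rot: [[-0.934, 0.358, 0.001], [0.358, 0.934, -0.001], [-0.001, -0.0, -1.0]]
ft_force: [-0.2, -0.2, -0.5]
grip_width: 0.0119
gripper_force: 48.9
```

>>> jog_arm --hand '[0.0, 0.0, 0.0, 0.0, 0.0]' --pt "0 0 -0.0005" --pt "0 0 -0.0005" --pt "0 0 -0.0005" --pt "0 0 -0.0005" --pt "0 0 0" --yaw '[0, 0, 0, 0, 0]'

```text
time_s: 19.98
position: [0.4307, -0.0834, 0.0638]
tool_rot: [[-0.934, 0.358, -0.0], [0.358, 0.934, -0.0], [0.0, -0.0, -1.0]]
ft_force: [0.1, -0.3, -1.1]
grip_width: 0.012
gripper_force: 48.9
```

>>> jog_arm --hand '[0.0, 0.0, 0.0, 0.0, 0.0]' --pt "0 0 -0.0005" --pt "0 0 -0.0005" --pt "0 0 -0.0005" --pt "0 0 0" --pt "0 0 0" --yaw '[0, 0, 0, 0, 0]'

```text
time_s: 20.6
position: [0.4307, -0.0834, 0.0633]
tool_rot: [[-0.934, 0.358, 0.001], [0.358, 0.934, -0.0], [-0.001, -0.0, -1.0]]
ft_force: [-4.4, 1.5, 15.9]
grip_width: 0.0117
gripper_force: 50.6
```

Contact at the expected height. Release, lift and move aside to check.

>>> jog_arm --hand '[0.04, 0.04, 0.04, 0.04, 0.04]' --pt "0 0 0.001" --pt "0 0 0" --pt "0 0 0" --pt "0 0 0.03" --pt "0 0 0.055" --yaw '[0, 0, 0, 0, 0]'

```text
time_s: 21.22
position: [0.43, -0.0831, 0.1481]
tool_rot: [[-0.934, 0.358, -0.004], [0.358, 0.934, 0.002], [0.005, 0.0, -1.0]]
ft_force: [0.4, 0.1, -0.5]
grip_width: 0.04
gripper_force: 0.0
```

>>> jog_arm --hand '[0.04, 0.04, 0.04, 0.04, 0.04]' --pt "0 0 0.05" --pt "0 0.06 0.01" --pt "0 0.06 0" --pt "0 0.06 0" --pt "0 0.06 0" --yaw '[0, 0, 0, 0, 0]'

```text
time_s: 21.85
position: [0.4304, 0.1585, 0.2083]
tool_rot: [[-0.934, 0.358, 0.0], [0.358, 0.934, -0.0], [-0.0, 0.0, -1.0]]
ft_force: [1.4, -0.1, 0.0]
grip_width: 0.0402
gripper_force: 0.0
```

>>> jog_arm --hand '[0.04, 0.04, 0.04, 0.04, 0.04]' --pt "-0.02 0.055 0" --pt "-0.02 0.055 0" --pt "-0.02 0.055 0" --pt "0 0 0" --pt "0 0 0" --yaw '[0, 0, 0, 0, 0]'

```text
time_s: 22.48
position: [0.3707, 0.3213, 0.2081]
tool_rot: [[-0.934, 0.357, -0.0], [0.357, 0.934, -0.001], [0.0, -0.001, -1.0]]
ft_force: [0.3, 0.8, -0.1]
grip_width: 0.04
gripper_force: 0.0
```

Run:
```python
from h import *
snap('top','t8.png');snap('side','s8.png')
t=cv2.imread('pics/t8.png')[150:290,190:340]
u=cv2.imread('pics/s8.png')[170:270,220:350]
cv2.imwrite('pics/m8.png',np.hstack([cv2.resize(t,(400,373),interpolation=cv2.INTER_CUBIC),cv2.resize(u,(400,373),interpolation=cv2.INTER_CUBIC)]))
print(env.observe()['position'],env.observe()['time_s'])
```

```text
[0.37123662 0.32063259 0.20820302] 22.575
```

View pics/m8.png

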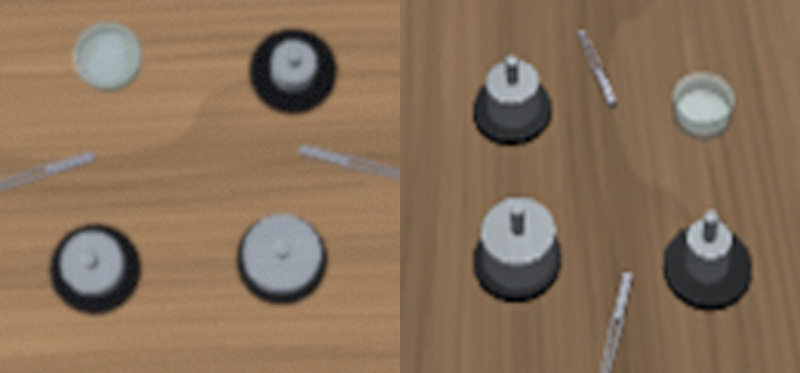

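All three covers stand flat and centred on their rests, and the crystal box is where it was. Handing in.

```bash
python3 -c "
from rig import env
print(env.close_job())"
```

```text
the job is handed in; nothing more can be done
None
```

The job is handed in: the small, medium and large covers were set down in that order, each flat and about centred over its own movement, at about 23 s of the 80 s allowed.

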